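# Close up the spice-pot rack

### The arm

A 7-joint arm with a two-finger parallel gripper is mounted at the origin on the work surface. World frame = base frame: x ahead of the robot, y to its left, z up, the work surface at z = 0. Lengths are in m, angles in rad, forces in N, time in s.
With the tool pointing down it reaches from about 0.425 to 0.825 m from the base axis. Payload 3.6 kg.
Tool frame: the origin (TCP) lies at the very end of the fingers, on their centre line; the grasp point (between the pads) lies 19 mm behind it; z points along the fingers, y is the line along which they close (so a half turn about z gives the same grasp; the last joint's range is limited). The gripper opens to 93 mm and grips with 3 to 60 N. Pads are 15 mm wide; open, the fingers measure 128 mm over their backs; the gripper's body (75 mm by 188 mm) begins 65 mm behind the grasp point.
Start: joints at [1.167, 0.615, -0.013, 1.423, 0.008, 1.103, -0.04], TCP at [0.239, -0.604, 0.219] pointing down, gripper open.
Joint ranges: [-3.12, 3.12], [-0.3, 2.06], [-1.34, 1.32], [0.26, 2.42], [-1.36, 4.5], [0.01, 1.98], [-2.84, 2.84]. Speed limits (rad/s): [2.79, 2.79, 3.14, 3.14, 3.14, 3.14, 3.14].

### API

Orientations are given as a unit quaternion [x, y, z, w].
In Python, from station import telemetry, cams, workorder gives the robot as it stands. The module is installed in compiled form; this text tells all that it offers.
- The arm moves only by the tool move_arm, never from a script. Its argument "increments" is a list that holds one entry, the list of rows, each a list of 6 numbers: the shift along the tool's x, y, z in mm, then the turn, a rotation vector about the tool's x, y, z in degrees. In form: [[[tx, ty, tz, wx, wy, wz], ...]]. A call has 1 to 10 rows; each row is the pose to reach, as a shift and turn from the pose commanded when the call began, along the tool's axes at that moment; what a row does not reach only later rows make up. A row lasts 1/8 s, in which the tool goes at most 62.5 mm and 10.7 degrees, less where a joint would pass 70% of its speed; a pose out of reach is approached as far as the arm can. A call with a gripper value outside its range is refused whole. "jaw" is the finger opening in mm, from 0 to 93, set as the call begins (left out, the last holds). The fingers move at their own pace and stop on an object; the grip force is fixed at half the most. Time passes only in rows, so rows that repeat a pose let the fingers close. It gives the time, the measured TCP pose, the force, the opening and the grip force at its end, in the units of the state.
- telemetry.sense(): the state, without advancing time (a new reading comes with each control period).
- cams.read_camera(name): name is "scene" or "top"; returns (picture, depth): 480x640x3 uint8, red, green, blue; 480x640 float32, m along the optical axis (not along the pixel's ray), 0 where there is no reading.
- cams.camera_params(name): a dict with "fx", "fy", "cx", "cy" (pixels), "k1" (the pictures are not rectified: a ray, as slopes to the right and down, at radius r is drawn at 1 + k1 r^2 times it, then the intrinsics apply), "rvec" (rotation vector, rad) and "tvec" (3), from world to camera coordinates, as OpenCV has them. Camera axes: x right, y down, z forward; pixel columns grow to the right and rows downward; lengths in m; the calibration is good to about 2 mm. A picture is of the moment at which its call begins. camera_params takes no time and is no camera call.
- workorder.close_job(): hands the job in; it is judged then, once.
Trained networks look in the newest picture that a camera, given by its name, has taken for a name from the list of things; names that differ only in an ending like _2 or _b are one class to them, and where a whole thing is asked for, a point or a joint stands for the part that bears it (a point fixed in the world has none). Each returns a list of dicts, best first, with "confidence" (0 to 1); they miss things now and then, are a little off and sometimes report something else, mostly with a low value. They report only what shows in the picture. A call takes as long as a camera call. They do not tell look-alikes from the thing itself.
- cams.cut_out(camera, label): "pixels" (480x640 bool, what is visible of it) and "rect" ([left, top, right, bottom] in pixels, round what is visible of it).
- cams.spot_point(camera, label): "point" ([column, row] in pixels: a listed point, or the origin of a listed thing).
The state is a dict: "clock": time; "joints": joint angles; "qvel": joint speeds; "tau": joint torques, N m; "tcp_pos": TCP position; "orientation": TCP orientation; "force": force on the tool from outside, world axes, zero at the start; "wrist_torque": the same for the moment, N m; "width": finger opening in m; "grip_force": force on a finger pad.
Only numpy, scipy, OpenCV 4.12 (cv2) and the standard library are available. Lean on these libraries where they do the work, as an engineer would, in place of code of your own. Each camera call takes 0.05 s, during which the arm holds its last target. There are 200 camera calls.

### The job

Put the spice pot that stands on the wooden serving board back into the spice rack with the other three: loosen the wing knob on the rack's sliding stop, draw the stop back to make room, stand the pot in the rack, push the stop up so the four pots stand snug with no gap, and tighten the knob fully again. Keep all four pots upright and do not shift or knock over the other things on the counter.

Things in the scene. Friction and masses are not known exactly. Their poses are not given: they have to be found in the camera images.
- rack: spice rack fixed to the counter: pale wooden base 90 mm (its x) by 400 mm (its y, the row) by 14 mm thick; origin at the centre of the underside. Pots stand on the base (14 mm up) between two thin steel side rods along y: inner faces 28 mm either side of the centre line, tops 34 mm up. The sliding stop is on the -y side of the pots.
- rack_end (a point): centre line of the rack at the inner face of its fixed wooden end board, on the base's top: rack x 0, y +185 mm, 14 mm above the rack's origin; axes as the rack's. The board's top is 80 mm above the rack's origin; the row of pots starts here and runs to -y
- stop_face (a point): on the sliding stop's upright aluminium plate (52 mm wide, 6 mm thick, top 85 mm above the rack's origin): middle of the face towards the pots, 50 mm above the rack's origin, at rack y = 35 mm minus the value of joint stop; axes as the rack's. Its low foot (31 mm high) and the knob's inclined stem are behind it, on its -y side
- stop (a joint): slide of the stop along the rack in m, 0 to 0.115, growing away from the end board (rack -y). The space between plate and end board is 150 mm plus this value: three pots touching just fit at 0, four at 0.050. Starts at 0.012 to 0.040. Drag about 1.5 N when the knob is loose; held fast (over 25 N) when it is tight
- clamp (a joint): turn of the wing knob in rad, 0 (tight, hard stop) to 1.4 (loose, hard stop), growing counter-clockwise as seen from above along its axis; at 0 the wing lies along the rack's x. Starts tight, 0 to 0.25. Below 0.5 the stop is held, above 0.75 it slides freely. Stays where it is left; about 0.1 N m to turn
- clamp_grip (a point): point on the brass wing knob's axis. z: the axis, out of the knob, 35 deg from vertical, leaning to rack -y (away from the pots); x along the wing, y across it, turning with it. Wing 46 mm along x, 11 thick, from 9 mm above to 20 below this point; a 30 mm wide collar starts 21.5 below. At stop 0: rack x 0, y -25 mm, 85 mm above rack's origin; moves with the stop
- spare: the pot to put back, standing on the serving board: a white ceramic spice pot with a brown wooden lid, round, 50 mm across and 92 mm tall (body 78 mm tall, lid 47 mm across and 14 mm thick on top), about 0.16 kg; origin at the centre of its underside, z up through the lid
- pot1: pot already in the rack, next to the end board: a white ceramic spice pot with a brown wooden lid, round, 50 mm across and 92 mm tall (body 78 mm tall, lid 47 mm across and 14 mm thick on top), about 0.16 kg; origin at the centre of its underside, z up through the lid
- pot2: second pot in the rack: as pot1
- pot3: third pot in the rack, nearest the stop: as pot1. The three start a few mm apart
- board: wooden serving board fixed to the counter, 290 mm (its x) by 100 mm by 12 mm thick, origin at the centre of its underside. On it, in a line along its x about 92 mm apart and in any order, stand the spare pot, the oil bottle and the tin
- oil: green glass bottle, 56 mm across and 160 mm tall, on the board; origin at the centre of its underside. Leave alone
- tin: low round steel tin, 64 mm across and 60 mm tall, on the board; origin at the centre of its underside. Leave alone
- mug: white mug with a handle, 76 mm across and 85 mm tall, to the right of the rack; origin at the centre of its underside. Leave alone
- mill: dark wooden pepper mill, 56 mm across and 165 mm tall, close along the far side of the rack; origin at the centre of its underside. Leave alone
- spoon: wooden spoon, 200 mm long, lying on the counter along the robot's side of the rack; origin near its middle, x along it. Leave alone
- cup: small open steel cup, 72 mm across and 55 mm tall, to the right and in front of the rack; origin at the centre of its underside. Leave alone
Not all that is in view belongs to the job. Leave any black or turquoise look-alike of the spare alone.

How it is judged:
By the outcome, as a careful person would: the job done as asked, in the order asked, and still so for the second after the job is handed in, with the robot touching nothing.
It also fails if it takes over 72 s, if anything falls off the work surface, if the arm or the gripper's body presses on something with over 40 N, if the wrist force passes 120 N, or if a joint passes its speed limit or range.

## Working session

There is one attempt and no reset: what is moved stays moved. The work goes in short steps, Python scripts to look and compute and a tool call to move; the robot and the scene stay as the last step left them, time stands still between calls to the robot, and variables do not carry over. Pictures are saved under pics/ and viewed, at most 10 in all, crops included, and the job is handed in when it is done.

Besides the shell and the picture viewer there is one more tool, called as name(argument=value, ...), one argument or row to a line, values as JSON. move_arm: Moves the arm, as the interface text tells. Its arguments: {"type":"object","properties":{"increments":{"type":"array","items":{"type":"array","items":{"type":"array","items":{"type":"number"}}}},"jaw":{"type":"number"}},"required":["increments"]}

```bash
mkdir -p pics
cat > h.py <<'E'
import numpy as np, cv2
from scipy.spatial.transform import Rotation as R
from station import telemetry, cams, workorder
def cam(n):
    p=cams.camera_params(n); K=np.array([[p['fx'],0,p['cx']],[0,p['fy'],p['cy']],[0,0,1.]])
    return K,np.array([p['k1'],0,0,0.]),R.from_rotvec(p['rvec']).as_matrix(),np.array(p['tvec'],float)
def ray(n,uv):
    K,d,Rm,t=cam(n); s=cv2.undistortPoints(np.array(uv,float).reshape(-1,1,2),K,d).reshape(-1,2)
    return -Rm.T@t, np.c_[s,np.ones(len(s))]@Rm      # origin, dirs with unit optical depth
def at_z(n,uv,z):
    o,d=ray(n,uv); return o+d*((z-o[2])/d[:,2])[:,None]
def proj(n,P):
    K,d,Rm,t=cam(n); return cv2.projectPoints(np.array(P,float).reshape(-1,1,3),cv2.Rodrigues(Rm)[0],t,K,d)[0].reshape(-1,2)
def cloud(n,dep,mask):
    v,u=np.nonzero(mask&(dep>0)); o,d=ray(n,np.c_[u,v]); return o+d*dep[v,u][:,None]
def save(n,f,crop=None,s=1):
    im,dep=cams.read_camera(n); c=im if crop is None else im[crop[1]:crop[3],crop[0]:crop[2]]
    cv2.imwrite('pics/'+f,cv2.resize(c[:,:,::-1],None,fx=s,fy=s,interpolation=cv2.INTER_CUBIC)); return im,dep
def tool(goal):  # world displacement-> tool mm: goal pos minus tcp
    s=telemetry.sense(); return R.from_quat(s['orientation']).inv().apply(np.array(goal)-s['tcp_pos'])*1000
E
python3 - <<'E'
from h import *
np.set_printoptions(precision=4,suppress=True)
for n in ('scene','top'):
    im,dep=save(n,n+'0.png'); K,d,Rm,t=cam(n); print(n,K[0,0],-Rm.T@t,Rm[2],(dep>0).mean())
    for l in ['rack','rack_end','stop_face','clamp_grip','spare','board','oil','tin','mill']:
        r=cams.spot_point(n,l); print(l,[(np.round(x['point'],1).tolist(),round(x['confidence'],2)) for x in r[:5]])
print(telemetry.sense())
E
```

```text
scene 456.9629418910929 [ 1.2726 -0.3987  0.845 ] [-0.6484  0.3454 -0.6784] 0.9959505208333334
rack [([303.9, 263.5], 0.57)]
rack_end [([373.8, 242.7], 0.64)]
stop_face []
clamp_grip [([289.3, 240.3], 0.67)]
spare [([424.8, 231.4], 0.88), ([454.4, 223.1], 0.88), ([408.8, 269.9], 0.62)]
board [([401.5, 216.9], 0.8), ([384.3, 197.0], 0.34)]
oil [([385.7, 198.7], 0.61)]
tin [([406.7, 214.4], 0.86)]
mill [([337.1, 292.0], 0.92)]
top 470.5325869162494 [ 0.4103 -0.0181  0.9695] [ 0.1219 -0.0147 -0.9924] 0.9959505208333334
rack [([335.0, 250.9], 0.56)]
rack_end [([248.1, 232.8], 0.84)]
stop_face []
clamp_grip [([358.6, 250.5], 0.66)]
spare [([118.9, 220.4], 0.87), ([228.5, 184.9], 0.77), ([175.0, 218.1], 0.73), ([176.9, 165.4], 0.64), ([171.8, 265.3], 0.24)]
board [([172.3, 266.5], 0.85), ([324.9, 196.4], 0.71)]
oil [([165.6, 312.6], 0.73)]
tin [([173.6, 260.5], 0.69)]
mill [([323.2, 195.6], 0.94)]
{'clock': 1.0, 'joints': array([ 1.1675,  0.6149, -0.0126,  1.4234,  0.0081,  1.1034, -0.0404]), 'qvel': array([-0.0005,  0.001 , -0.001 , -0.0004, -0.0006,  0.0005, -0.0005]), 'tau': array([ -0.0007, -45.8834,   0.2093, -16.6038,  -0.0609,   0.0131,
         0.    ]), 'tcp_pos': array([ 0.2392, -0.6044,  0.2186]), 'orientation': array([ 0.9823,  0.1873,  0.    , -0.0001]), 'force': array([-0.9293,  0.1536, -0.3527]), 'wrist_torque': array([-0.0208, -0.0302,  0.0639]), 'grip_force': 0.0, 'width': 0.09276152087240852}
```

View pics/scene0.png

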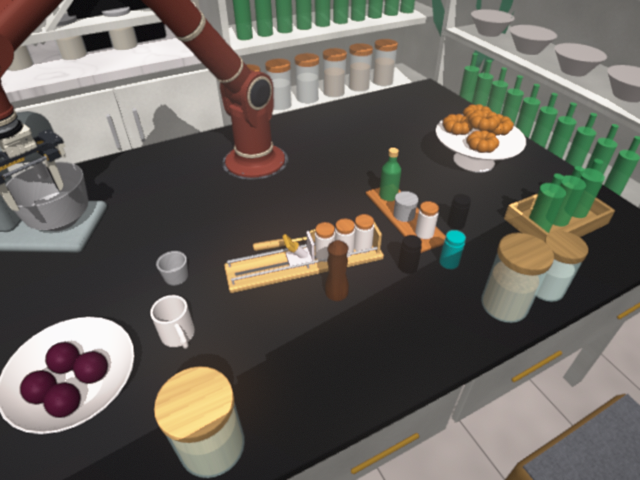

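View pics/top0.png

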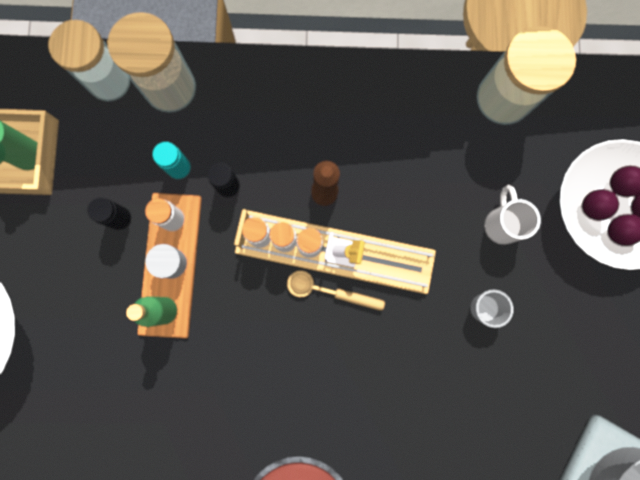

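The top view shows spare candidates at lid/body (162,212) with a brown lid, black ones at (108,212) and (222,180), and a turquoise one at (172,158). Only the brown-lidded white pot on the board fits. The rack runs from (240,232) to (432,275), with the knob near (355,250) and the mill at (325,180).

Run:
```python
from h import *
np.set_printoptions(precision=4,suppress=True)
im,dep=cams.read_camera('top')
a=cv2.resize(im[180:310,110:450,::-1],None,fx=2.3,fy=2.3,interpolation=cv2.INTER_CUBIC)
im2,dep2=cams.read_camera('scene')
b=cv2.resize(im2[185:305,215:475,::-1],(782,300),interpolation=cv2.INTER_CUBIC)
cv2.imwrite('pics/c1.png',np.vstack([a,b[:, :a.shape[1]]] if a.shape[1]<=782 else [a[:, :782],b]))
for n,I,D in(('top',im,dep),('scene',im2,dep2)):
    P=cloud(n,D,np.ones(D.shape,bool)); v,u=np.nonzero(D>0); C=I[v,u].astype(int)
    near=(P[:,0]>.3)&(P[:,0]<.8)&(P[:,1]>-.35)&(P[:,1]<.5)
    flat=near&(abs(P[:,2])<.004); print(n,'counter z',np.median(P[flat,2]))
    # lids
    lid=near&(P[:,2]>.098)&(P[:,2]<.125)&(C[:,0]>C[:,2]+60)&(C[:,0]>130)
    m=np.zeros(D.shape,np.uint8); m[v[lid],u[lid]]=1
    k,L,st,_=cv2.connectedComponentsWithStats(m)
    for i in range(1,k):
        if st[i,4]>40:
            Q=P[(L[v,u]==i)]; (c,r)=cv2.minEnclosingCircle(Q[:,:2].astype(np.float32)); print('lid',st[i,:5],c,r,np.median(Q[:,2]))
    base=near&(P[:,2]>.009)&(P[:,2]<.019)&(C[:,0]>C[:,2]+30)&(C[:,0]>120)
    m[:]=0; m[v[base],u[base]]=1; m=cv2.morphologyEx(m,cv2.MORPH_CLOSE,np.ones((7,7)))
    k,L,st,_=cv2.connectedComponentsWithStats(m)
    for i in range(1,k):
        if st[i,4]>200:
            Q=P[base&(L[v,u]==i)]; print('base',st[i],cv2.minAreaRect(Q[:,:2].astype(np.float32)))
    for l in ['rack','stop','clamp','mill','oil','tin','spoon']:
        r=cams.cut_out(n,l)
        if r:
            Q=cloud(n,D,r[0]['pixels']); print(l,r[0]['confidence'],r[0]['rect'],np.median(Q,0),Q.max(0),cv2.minAreaRect(Q[:,:2].astype(np.float32)))
```

```text
top counter z -0.00023445507860692105
lid [145 199  26  25 497] (0.5708357691764832, 0.2729831635951996) 0.023917967453598976 0.10327314280489108
lid [242 217  25  25 471] (0.5412656664848328, 0.09149309992790222) 0.023306723684072495 0.10559570911870853
lid [270 222  24  25 478] (0.5339077711105347, 0.040201228111982346) 0.023305388167500496 0.10574110493051875
lid [297 228  26  25 483] (0.5235728025436401, -0.01106681115925312) 0.023645317181944847 0.10585617126970892
base [ 138  194   62  144 4078] ((0.47921881079673767, 0.27268025279045105), (0.09950320422649384, 0.2881847620010376), 87.95404052734375)
base [ 236  211  200   99 6225] ((0.4845847487449646, -0.0597863644361496), (0.3992607891559601, 0.14905162155628204), 79.47579193115234)
rack 0.61 [235.9, 209.1, 436.3, 294.5] [ 0.5024 -0.0995  0.0152] [0.5975 0.1439 0.1088] ((0.5155893564224243, -0.061518073081970215), (0.41325846314430237, 0.09535092115402222), 79.72003936767578)
stop 0.8 [324.4, 233.5, 368.3, 266.9] [ 0.5077 -0.0809  0.0665] [ 0.5433 -0.0429  0.098 ] ((0.5122094750404358, -0.07921339571475983), (0.0681656226515
[... 2694 characters left out ...]
9 0.0394 0.1671] ((0.600074052810669, -0.01611516624689102), (0.05913779139518738, 0.1489928960800171), 61.222652435302734)
oil 0.87 [376.8, 148.5, 400.2, 197.0] [0.4019 0.2665 0.092 ] [0.4638 0.4142 0.1755] ((0.344788134098053, 0.3115852475166321), (0.05842776969075203, 0.26932966709136963), 50.18159866333008)
tin 0.9 [394.2, 192.6, 417.4, 222.4] [0.4959 0.2579 0.0605] [0.5164 0.37   0.0761] ((0.4616488516330719, 0.31038421392440796), (0.0634923055768013, 0.16189120709896088), 27.72872543334961)
spoon 0.76 [253.5, 232.0, 317.0, 251.3] [ 0.4244 -0.1192  0.0147] [0.4505 0.0112 0.0232] ((0.42858466506004333, -0.07612854242324829), (0.17275699973106384, 0.029675427824258804), 84.33763885498047)
```

View pics/c1.png

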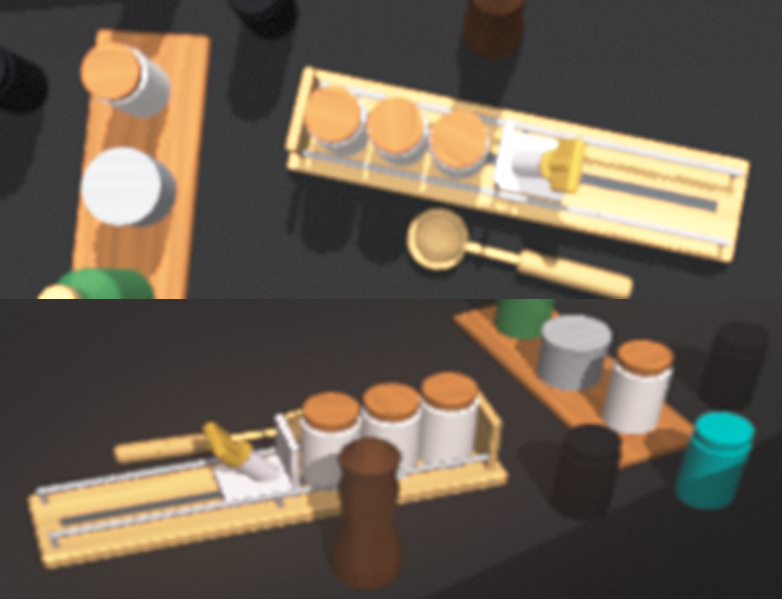

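The crop confirms the spare: white body with a brown lid, at crop (112,72), standing at the board's end next to the tin. The black and turquoise pots are clearly different. The wing lies roughly along the rack's x.

```bash
cat >> h.py <<'E'
yaw=np.radians(-10.4); RR=R.from_euler('z',yaw); RO=RR.apply([.518,.029,0])
def W(p): return RO+RR.apply(p)          # rack -> world
def L(p): return RR.inv().apply(np.array(p)-RO)
def knobR(cl):  # tool orientation at the knob: z=-axis, y toward rack -y
    Rc=RR*R.from_euler('x',35,degrees=True)*R.from_euler('z',cl)
    return Rc*R.from_euler('x',np.pi)   # x along wing, y -> -y_c, z -> -axis
def downR(ang): # tool down, tool y at world angle ang (deg)
    a=np.radians(ang); y=np.array([np.cos(a),np.sin(a),0]); z=np.array([0,0,-1.]); return R.from_matrix(np.c_[np.cross(y,z),y,z])
def row(pos,rot):
    s=telemetry.sense(); Q=R.from_quat(s['orientation']).inv()
    print('row',np.round(Q.apply(pos-s['tcp_pos'])*1000,1),np.round((Q*rot).as_rotvec(degrees=True),1))
E
python3 - <<'E'
from h import *
np.set_printoptions(precision=4,suppress=True)
def tri(a,b):
    (o1,d1),(o2,d2)=ray('top',[a]),ray('scene',[b]); d1=d1[0];d2=d2[0]
    s=np.linalg.lstsq(np.c_[d1,-d2],o2-o1,rcond=None)[0]; p,q=o1+s[0]*d1,o2+s[1]*d2; return (p+q)/2,np.linalg.norm(p-q)
k,e=tri((358.6,250.5),(289.3,240.3)); print('knob',k,e,L(k))
print('mean z85',L(at_z('top',[(358.6,250.5)],.085)[0]),L(at_z('scene',[(289.3,240.3)],.085)[0]))
print('end',L(at_z('top',[(248.1,232.8)],.014)[0]),L(at_z('scene',[(373.8,242.7)],.014)[0]))
for n in('top','scene'):
    im,dep=cams.read_camera(n); r=cams.cut_out(n,'clamp')[0]; Q=np.array([L(p) for p in cloud(n,dep,r['pixels'])])
    q=Q[Q[:,2]>.07]; # de-tilt
    T=R.from_euler('x',-35,degrees=True).apply(q-L(k)); c=np.cov(T[:,:2].T); w,v=np.linalg.eigh(c); print(n,'wing',np.degrees(np.arctan2(v[1,1],v[0,1])),T.min(0),T.max(0),T.mean(0))
    s=np.zeros(1); r=cams.cut_out(n,'stop')[0]; Q=np.array([L(p) for p in cloud(n,dep,r['pixels'])]); pl=Q[(Q[:,2]>.078)&(Q[:,2]<.09)&(abs(Q[:,0])<.03)]; print('plate y pct',np.percentile(pl[:,1],[50,80,90,95,98]))
for nm,uv,z in(('turq',(165,152),.09),('black',(102,210),.09),('black2',(218,175),.09),('cup',(493,308),.055),('mug',(512,220),.085)): print(nm,at_z('top',[uv],z)[0])
rot=knobR(.12); ax=-rot.as_matrix()[:,2]
g=W([0,L(k)[1],.085]); print('tcp now',telemetry.sense()['tcp_pos'])
row(g+ax*(.100-.015),rot)
E
```

```text
knob [ 0.5093 -0.101   0.0923] 0.00622533666881663 [ 0.0012 -0.0364  0.0923]
mean z85 [ 0.0014 -0.04    0.085 ] [-0.0057 -0.0318  0.085 ]
end [-0.0007  0.1833  0.014 ] [-0.006   0.1961  0.014 ]
top wing -177.64796392361262 [-0.0255 -0.0122 -0.0282] [0.0201 0.0071 0.0083] [-0.0032 -0.0025 -0.0073]
plate y pct [-0.0303  0.0164  0.018   0.0188  0.0192]
scene wing 175.8709466760574 [-0.0205 -0.0123 -0.0287] [0.0236 0.0074 0.0066] [ 0.0055 -0.0023 -0.0075]
plate y pct [-0.0267  0.0177  0.0197  0.0201  0.0213]
turq [0.6881 0.27   0.09  ]
black [0.572  0.3801 0.09  ]
black2 [0.6461 0.1669 0.09  ]
cup [ 0.4073 -0.3694  0.055 ]
mug [ 0.5756 -0.3978  0.085 ]
tcp now [ 0.2392 -0.6044  0.2187]
row [ 409.6 -328.    64. ] [33.3 11.7 24.3]
```

Run:
```python
from h import *
rot=knobR(.03); ax=-rot.as_matrix()[:,2]; g=W([0,-.041,.085]); row(g+ax*.085,rot)
```

```text
row [ 407.1 -324.    64. ] [33.9 10.3 29.3]
```

move_arm(
  increments=[
    [[407,-324,64,34,10.3,29.3],[407,-324,64,34,10.3,29.3],[407,-324,64,34,10.3,29.3],[407,-324,64,34,10.3,29.3],[407,-324,64,34,10.3,29.3],[407,-324,64,34,10.3,29.3],[407,-324,64,34,10.3,29.3],[407,-324,64,34,10.3,29.3],[407,-324,64,34,10.3,29.3],[407,-324,64,34,10.3,29.3]],
  ],
  jaw=44,
)

```text
clock: 3.35
tcp_pos: [0.4987, -0.1522, 0.1547]
orientation: [0.951, -0.07, 0.032, -0.3]
force: [-1.4, -1.1, 0.1]
width: 0.0438
grip_force: 0.0
```

move_arm(
  increments=[
    [[0,0,0,0,0,0],[0,0,0,0,0,0]],
  ],
)

```text
clock: 3.6
tcp_pos: [0.4978, -0.1563, 0.1544]
orientation: [0.951, -0.074, 0.032, -0.299]
force: [0.6, 0.4, 0.8]
width: 0.0442
grip_force: 0.0
```

Run:
```python
from h import *
rot=knobR(.03); ax=-rot.as_matrix()[:,2]; g=W([0,-.041,.085]); row(g+ax*.085,rot);s=telemetry.sense(); print(s['clock'],s['joints'],s['width'])
save('top','k1.png',(280,180,440,300),4)
```

```text
row [ 0.2 -2.6  1.6] [-0.  -0.1 -0.2]
3.6 [ 0.67873697  0.6442089  -0.14227981  1.78383277 -0.56564442  1.03697828
 -0.79999686] 0.04424236145216758
```

View pics/k1.png

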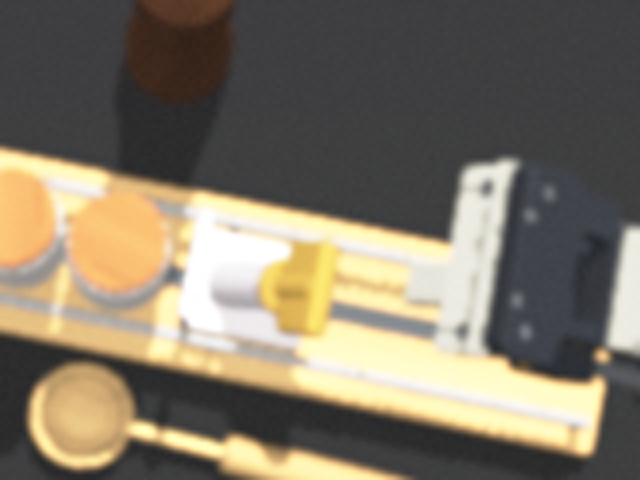

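The picture shows the gripper lined up behind the wing, which lies nearly along the rack's x at (310,287) in the crop. I'll move in and close.

move_arm(
  increments=[
    [[0,-2,45,0,0,0],[0,-2,80,0,0,0],[0,-2,86,0,0,0],[0,-2,86,0,0,0],[0,-2,86,0,0,0]],
  ],
)

```text
clock: 4.28
tcp_pos: [0.5083, -0.1049, 0.0863]
orientation: [0.951, -0.073, 0.033, -0.299]
force: [0.5, -0.1, -0.3]
width: 0.0438
grip_force: 0.0
```

move_arm(
  increments=[
    [[0,0,0,0,0,0],[0,0,0,0,0,0],[0,0,0,0,0,0],[0,0,0,0,0,0]],
  ],
  jaw=0,
)

```text
clock: 4.78
tcp_pos: [0.5077, -0.1027, 0.0859]
orientation: [0.951, -0.072, 0.032, -0.3]
force: [-0.0, 0.7, 2.3]
width: 0.0141
grip_force: 30.0
```

Run:
```python
from h import *
s=telemetry.sense(); Rt=R.from_quat(s['orientation']); p=Rt.apply([0,0,-.015])+s['tcp_pos']; print('grip pt rack',L(p),s['width'],s['grip_force'],s['force'],s['wrist_torque'])
```

```text
grip pt rack [-0.00010652 -0.04702957  0.09816975] 0.014095068012379197 30.003159642219543 [-0.04550775  0.71300687  2.3183195 ] [-0.20203608  0.09952402  0.01026011]
```

move_arm(
  increments=[
    [[0,0,0,0,0,0],[0,0,0,0,0,0],[0,0,7,0,0,-8],[0,0,14,0,0,-10],[0,0,14,0,0,-10],[0,0,14,0,0,-10]],
  ],
  jaw=32,
)

```text
clock: 5.52
tcp_pos: [0.5091, -0.0952, 0.074]
orientation: [0.953, 0.01, 0.058, -0.296]
force: [0.7, -0.8, 0.7]
width: 0.0325
grip_force: 0.0
```

move_arm(
  increments=[
    [[0,0,0,0,0,0],[0,0,0,0,0,0],[0,0,0,0,0,0],[0,0,0,0,0,0]],
  ],
  jaw=0,
)

```text
clock: 6.02
tcp_pos: [0.5091, -0.0947, 0.0745]
orientation: [0.953, 0.011, 0.058, -0.297]
force: [-0.6, -0.5, 2.4]
width: 0.0151
grip_force: 30.0
```

Run:
```python
from h import *
s=telemetry.sense(); Rt=R.from_quat(s['orientation']); p=Rt.apply([0,0,-.015])+s['tcp_pos']; print('grip pt rack',L(p),s['width'],s['grip_force'],s['force'],s['wrist_torque'],s['joints'])
```

```text
grip pt rack [-0.0001672  -0.03892502  0.08671725] 0.015099806826333257 29.999201595783234 [-0.59308736 -0.47772722  2.40742198] [-0.08802161  0.08948446  0.04456799] [ 0.64315122  0.75287556 -0.24841306  1.89576532 -0.61678449  0.78419874
 -0.59903674]
```

move_arm(
  increments=[
    [[0,0,0,0,0,-8],[0,0,0,0,0,-16],[0,0,0,0,0,-24],[0,0,0,0,0,-32],[0,0,0,0,0,-40],[0,0,0,0,0,-48],[0,0,0,0,0,-54],[0,0,0,0,0,-58],[0,0,0,0,0,-58]],
  ],
)

```text
clock: 7.15
tcp_pos: [0.509, -0.0947, 0.0744]
orientation: [0.828, 0.471, 0.194, -0.232]
force: [0.1, 0.9, 3.1]
width: 0.0151
grip_force: 30.0
```

Run:
```python
from h import *
s=telemetry.sense(); Rt=R.from_quat(s['orientation']); p=Rt.apply([0,0,-.015])+s['tcp_pos']; print('grip pt rack',L(p),s['width'],s['grip_force'],s['force'],s['wrist_torque'],s['joints'])
print('tool angle',(knobR(0).inv()*Rt).as_rotvec(degrees=True),'torque about axis',Rt.as_matrix()[:,2]@s['wrist_torque'])
im,_=save('top','k2.png',(300,200,400,290),6)
```

```text
grip pt rack [-0.0002824  -0.03889184  0.08666295] 0.01505901184850277 29.998966455459595 [0.14100853 0.90667472 3.14638564] [0.03475561 0.14028012 0.0887089 ] [ 0.81764064  0.80146841 -0.53254675  1.89023555 -0.35197586  0.70069276
  0.15488665]
tool angle [  0.18492442   0.10415974 -69.68289796] torque about axis 0.01065473650985834
```

View pics/k2.png

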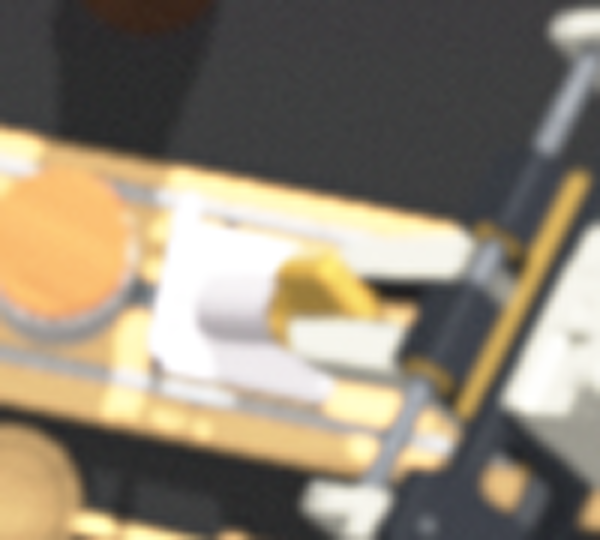

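The wing now lies well turned at (325,285), between the pads. I'll draw the stop back.

Run:
```python
from h import *
s=telemetry.sense(); row(s['tcp_pos']+RR.apply([0,-.082,0]),R.from_quat(s['orientation']))
```

```text
row [-62.8  23.3 -47.3] [0. 0. 0.]
```

move_arm(
  increments=[
    [[-3,1,-2.4,0,0,0],[-10,3.7,-7.5,0,0,0],[-20,7.4,-15,0,0,0],[-30,11,-22.5,0,0,0],[-40,15,-30,0,0,0],[-50,18.5,-37.5,0,0,0],[-59,22,-44.5,0,0,0],[-63,23.3,-47.3,0,0,0],[-63,23.3,-47.3,0,0,0]],
  ],
)

```text
clock: 8.32
tcp_pos: [0.4935, -0.1779, 0.0743]
orientation: [0.829, 0.471, 0.194, -0.231]
force: [-2.2, -1.2, 6.9]
width: 0.0153
grip_force: 30.0
```

Run:
```python
from h import *
s=telemetry.sense(); Rt=R.from_quat(s['orientation']); p=Rt.apply([0,0,-.015])+s['tcp_pos']; print('grip pt rack',L(p),s['width'],s['force'],s['joints'])
im,dep=cams.read_camera('scene'); r=cams.cut_out('scene','stop')
Q=np.array([L(p) for p in cloud('scene',dep,r[0]['pixels'])]); pl=Q[(Q[:,2]>.07)&(Q[:,2]<.09)&(abs(Q[:,0])<.03)]; print('plate y pct',np.percentile(pl[:,1],[10,50,80,90,95,98]))
# release: open then back out 100 along tool z, then goal spare
```

```text
grip pt rack [-0.00049313 -0.12352562  0.08660708] 0.015308255003134257 [-2.21502498 -1.17467291  6.92165406] [ 0.9231574   0.82420753 -0.49323175  1.79495295 -0.29308938  0.83369787
  0.21940854]
plate y pct [-0.11079337 -0.06919533 -0.06696929 -0.06558585 -0.06516805 -0.06485921]
```

move_arm(
  increments=[
    [[0,0,0,0,0,0],[0,0,0,0,0,0],[0,0,0,0,0,0],[0,0,-40,0,0,0],[0,0,-90,0,0,0],[0,0,-130,0,0,0],[0,0,-130,0,0,0]],
  ],
  jaw=34,
)

```text
clock: 9.3
tcp_pos: [0.4817, -0.2528, 0.1819]
orientation: [0.83, 0.471, 0.195, -0.227]
force: [-0.4, 0.7, -0.7]
width: 0.0342
grip_force: 0.0
```

Run:
```python
from h import *
s=telemetry.sense(); print(s['joints'],s['width'])
row(np.array([.50,-.12,.24]),downR(-40));row(np.array([.573,.273,.20]),downR(-40)); row(np.array([.573,.273,.20]),downR(140))
```

```text
[ 1.01453541  0.71086554 -0.48180163  1.61048394 -0.27035335  1.1497168
  0.20388015] 0.03421382646178323
row [132.1 -55.4  28.9] [-14.4 -31.8   8.9]
row [ 418.  -162.1  290.2] [-14.4 -31.8   8.9]
row [ 418.  -162.1  290.2] [  46.9  -21.2 -163.3]
```

move_arm(
  increments=[
    [[44,-18.5,9.6,-4,-10,3],[88,-37,19,-9,-20,6],[132,-55,29,-14.4,-31.8,8.9],[132,-55,29,-14.4,-31.8,8.9],[418,-162,290,-14.4,-31.8,8.9],[418,-162,290,-14.4,-31.8,8.9],[418,-162,290,-14.4,-31.8,8.9],[418,-162,290,-14.4,-31.8,8.9],[418,-162,290,-14.4,-31.8,8.9],[418,-162,290,-14.4,-31.8,8.9]],
  ],
  jaw=68,
)

```text
clock: 10.55
tcp_pos: [0.564, 0.2526, 0.2016]
orientation: [0.905, 0.425, -0.002, -0.003]
force: [1.2, -0.0, -0.6]
width: 0.0681
grip_force: 0.0
```

move_arm(
  increments=[
    [[0,0,0,0,0,0],[0,0,0,0,0,0],[0,0,0,0,0,0]],
  ],
)

```text
clock: 10.92
tcp_pos: [0.5653, 0.248, 0.2031]
orientation: [0.906, 0.423, -0.001, -0.003]
force: [-0.5, 0.4, 0.0]
width: 0.0678
grip_force: 0.0
```

Run:
```python
from h import *
s=telemetry.sense(); print(s['joints'],s['width'])
row(np.array([.573,.273,.20]),downR(-40)); row(np.array([.573,.273,.05]),downR(-40))
im,dep=cams.read_camera('scene')
P=cloud('scene',dep,np.ones(dep.shape,bool)); v,u=np.nonzero(dep>0); C=im[v,u].astype(int)
m=(abs(P[:,0]-.573)<.05)&(abs(P[:,1]-.273)<.05)&(P[:,2]>.099)&(P[:,2]<.11)&(C[:,0]>C[:,2]+60)
Q=P[m]; print(len(Q),cv2.minEnclosingCircle(Q[:,:2].astype(np.float32)),Q.mean(0))
save('scene','s1.png',(350,120,510,240),4)
```

```text
[-0.28514899  0.59090962 -0.2693839   1.53727374  0.16659418  1.03901329
 -1.29253317] 0.0677581189019379
row [ 24.1 -10.1   3.2] [-0.3  0.   0.1]
row [ 24.2  -9.2 153.2] [-0.3  0.   0.1]
172 ((0.5748488306999207, 0.27507105469703674), 0.025802016258239746) [0.57501161 0.27246255 0.10339699]
```

View pics/s1.png

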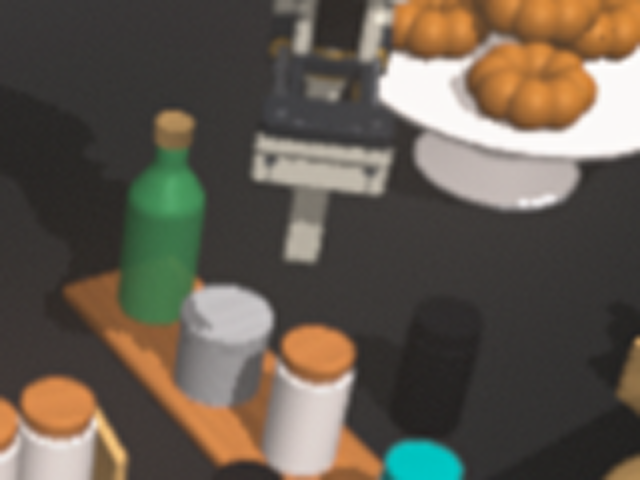

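The brown-lidded spare is at crop (315,400) next to the tin, and the gripper is still about 25 mm short of it. I'll centre first, then go down.

move_arm(
  increments=[
    [[24,-10,3,0,0,0],[24,-10,3,0,0,0],[24,-10,3,0,0,0],[24,-10,3,0,0,0]],
  ],
)

```text
clock: 11.52
tcp_pos: [0.5731, 0.2737, 0.2009]
orientation: [0.906, 0.424, -0.001, -0.003]
force: [-0.9, 0.5, 0.3]
width: 0.0679
grip_force: 0.0
```

Run:
```python
from h import *
row(np.array([.5725,.273,.05]),downR(-40))
```

```text
row [ -1.1   0.9 150.9] [-0.3 -0.   0.1]
```

move_arm(
  increments=[
    [[-1,0,40,0,0,0],[-1,0,80,0,0,0],[-1,0,115,0,0,0],[-1,0,140,0,0,0],[-1,0,151,0,0,0],[-1,0,151,0,0,0],[-1,0,151,0,0,0]],
  ],
)

```text
clock: 12.4
tcp_pos: [0.5726, 0.2756, 0.0511]
orientation: [0.905, 0.424, 0.001, -0.003]
force: [0.2, 0.2, 0.2]
width: 0.0681
grip_force: 0.0
```

move_arm(
  increments=[
    [[0,0,0,0,0,0],[0,0,0,0,0,0],[0,0,0,0,0,0],[0,0,0,0,0,0]],
  ],
  jaw=30,
)

```text
clock: 12.9
tcp_pos: [0.5724, 0.2751, 0.0505]
orientation: [0.905, 0.424, 0.0, -0.003]
force: [0.0, -0.8, 4.2]
width: 0.0494
grip_force: 30.0
```

Run:
```python
from h import *
s=telemetry.sense();g=W([0,-.014,0]); print(g)
row(s['tcp_pos']+[0,0,.17],downR(-40)); row(np.array([*g[:2],.22]),downR(-40)); row(np.array([*g[:2],.10]),downR(-40))
```

```text
[ 0.51219781 -0.07875535  0.        ]
row [   0.4   -0.9 -170. ] [-0.3 -0.2  0.2]
row [-310.1  179.2 -171.3] [-0.3 -0.2  0.2]
row [-310.4  179.9  -51.3] [-0.3 -0.2  0.2]
```

move_arm(
  increments=[
    [[0,0,-10,0,0,0],[0,0,-50,0,0,0],[0,0,-100,0,0,0],[0,0,-150,0,0,0],[0,0,-170,0,0,0],[0,0,-170,0,0,0]],
  ],
)

```text
clock: 13.65
tcp_pos: [0.5727, 0.275, 0.2215]
orientation: [0.905, 0.425, 0.001, -0.004]
force: [-0.5, 0.1, -2.1]
width: 0.0498
grip_force: 30.0
```

move_arm(
  increments=[
    [[-35,20,0,0,0,0],[-78,45,0,0,0,0],[-121,70,0,0,0,0],[-164,95,0,0,0,0],[-207,120,0,0,0,0],[-250,145,0,0,0,0],[-288,167,0,0,0,0],[-310,179.5,0,-0.3,-0.2,0],[-310,179.5,0,-0.3,-0.2,0],[-310,179.5,0,-0.3,-0.2,0]],
  ],
)

```text
clock: 14.9
tcp_pos: [0.5117, -0.0768, 0.2173]
orientation: [0.905, 0.425, -0.002, -0.001]
force: [-0.7, 1.0, -0.5]
width: 0.0495
grip_force: 30.0
```

move_arm(
  increments=[
    [[0,0,30,0,0,0],[0,0,60,0,0,0],[0,0,60,0,0,0],[0,0,60,0,0,0]],
  ],
)

```text
clock: 15.4
tcp_pos: [0.5129, -0.0775, 0.1589]
orientation: [0.905, 0.425, -0.0, -0.0]
force: [-0.1, 0.8, -1.5]
width: 0.0494
grip_force: 30.0
```

Run:
```python
from h import *
g=W([0,-.014,0]); row(np.array([*g[:2],.0535]),downR(-40))
for n in('top','scene'):
    im,dep=cams.read_camera(n)
    P=cloud(n,dep,np.ones(dep.shape,bool)); v,u=np.nonzero(dep>0); C=im[v,u].astype(int); l=np.array([L(p) for p in P])
    for lo,hi,nm in((.098,.110,'lids'),(.185,.25,'held')):
        m=(abs(l[:,0])<.04)&(l[:,1]>-.09)&(l[:,1]<.2)&(P[:,2]>lo)&(P[:,2]<hi)&(C[:,0]>C[:,2]+60)&(C[:,0]>120)
        M=np.zeros(dep.shape,np.uint8); M[v[m],u[m]]=1; k,B,st,_=cv2.connectedComponentsWithStats(M)
        for i in range(1,k):
            if st[i,4]>30:
                q=l[m&(B[v,u]==i)]; print(n,nm,st[i,4],cv2.minEnclosingCircle(q[:,:2].astype(np.float32)))
save('top','p1.png',(230,190,440,300),3.8)
```

```text
row [ -1.3   0.3 105.4] [-0.   0.   0.4]
top lids 473 ((-0.001786421169526875, 0.1584002524614334), 0.023277591913938522)
top lids 476 ((-0.0007965982076711953, 0.10714910179376602), 0.023339156061410904)
top lids 418 ((-0.0011844607070088387, 0.05503986030817032), 0.023262223228812218)
scene lids 205 ((0.0004996079951524734, 0.16151264309883118), 0.025014640763401985)
scene lids 210 ((0.0006478906725533307, 0.10777328908443451), 0.024558065459132195)
scene lids 214 ((0.001957220956683159, 0.056887511163949966), 0.02472165785729885)
```

View pics/p1.png

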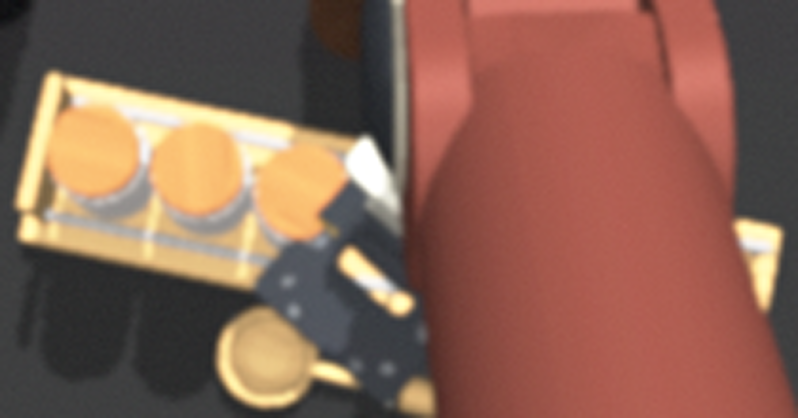

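The three rack pots are in place with lids at (95,150), (198,170) and (300,192) in the crop, all on the centre line. The held pot hangs over the gap, so I'll lower it.

move_arm(
  increments=[
    [[-1,0,35,0,0,0],[-1,0,65,0,0,0],[-1,0,85,0,0,0],[-1,0,96,0,0,0],[-1,0,101,0,0,0],[-1,0,104,0,0,0],[-1,0,106,0,0,0],[-1,0,106,0,0,0]],
  ],
)

```text
clock: 16.55
tcp_pos: [0.5115, -0.0797, 0.0526]
orientation: [0.905, 0.424, -0.001, 0.0]
force: [0.6, 0.2, -1.0]
width: 0.0496
grip_force: 30.0
```

move_arm(
  increments=[
    [[0,0,1,0,0,0],[0,0,1,0,0,0],[0,0,1,0,0,0]],
  ],
)

```text
clock: 16.92
tcp_pos: [0.5115, -0.0798, 0.0525]
orientation: [0.905, 0.424, -0.001, 0.0]
force: [-2.0, -0.1, 6.8]
width: 0.0498
grip_force: 30.0
```

Run:
```python
from h import *
s=telemetry.sense(); print(s['force'],s['tcp_pos'],L(s['tcp_pos']))
```

```text
[-2.00103149 -0.08567157  6.82613106] [ 0.51148898 -0.07976052  0.05250725] [-0.00051574 -0.01511662  0.05250725]
```

Contact: the pot is standing. I'll open the gripper and go up.

move_arm(
  increments=[
    [[0,0,0,0,0,0],[0,0,0,0,0,0],[0,0,0,0,0,0],[0,0,-30,0,0,0],[0,0,-80,0,0,0],[0,0,-140,0,0,0],[0,0,-180,0,0,0],[0,0,-180,0,0,0]],
  ],
  jaw=62,
)

```text
clock: 17.92
tcp_pos: [0.5135, -0.0796, 0.2344]
orientation: [0.905, 0.424, 0.002, 0.002]
force: [-0.0, 0.1, -0.5]
width: 0.0617
grip_force: 0.0
```

Run:
```python
from h import *
s=telemetry.sense(); print(s['joints'])
# knob at y -.1255 (stop .1005); tool angle as at release
Rr=R.from_quat([0.829,0.471,0.194,-0.231]); ax=-Rr.as_matrix()[:,2]
tcp0=np.array([0.4935,-0.1779,0.0743])
row(tcp0+ax*.13,Rr); print((knobR(0).inv()*Rr).as_rotvec(degrees=True))
```

```text
[ 0.30080287  0.40470345 -0.27117668  1.77428126  0.12958249  0.9743939
 -0.71606951]
row [-153.7   83.9   53.8] [15.1 31.8 -8.6]
[  0.09124487   0.07921825 -69.61034469]
```

move_arm(
  increments=[
    [[-40,22,0,4,8,-2],[-85,45,10,8,16,-4],[-125,65,25,12,24,-6],[-154,84,54,15.1,31.8,-8.6],[-154,84,54,15.1,31.8,-8.6],[-154,84,54,15.1,31.8,-8.6],[-154,84,54,15.1,31.8,-8.6]],
  ],
  jaw=36,
)

```text
clock: 18.8
tcp_pos: [0.4784, -0.2492, 0.1788]
orientation: [0.828, 0.472, 0.191, -0.233]
force: [0.2, -0.3, 1.0]
width: 0.0363
grip_force: 0.0
```

Run:
```python
from h import *
Rr=R.from_quat([0.829,0.471,0.194,-0.231]); ax=-Rr.as_matrix()[:,2]
tcp0=np.array([0.4935,-0.1779,0.0743]); row(tcp0,Rr)
for n in('top','scene'):
    im,dep=cams.read_camera(n)
    P=cloud(n,dep,np.ones(dep.shape,bool)); v,u=np.nonzero(dep>0); C=im[v,u].astype(int); l=np.array([L(p) for p in P])
    m=(abs(l[:,0])<.04)&(l[:,1]>-.07)&(l[:,1]<.2)&(P[:,2]>.098)&(P[:,2]<.11)&(C[:,0]>C[:,2]+60)&(C[:,0]>120)
    M=np.zeros(dep.shape,np.uint8); M[v[m],u[m]]=1; k,B,st,_=cv2.connectedComponentsWithStats(M)
    for i in range(1,k):
        if st[i,4]>30:
            q=l[m&(B[v,u]==i)]; print(n,st[i,4],cv2.minEnclosingCircle(q[:,:2].astype(np.float32)))
a=save('scene','q1.png',(220,185,420,305),4)
```

```text
row [  0.6   2.9 127.4] [-0.4  0.2  0. ]
top 475 ((-0.0022022586781531572, 0.15907998383045197), 0.023159848526120186)
top 476 ((-6.177599425427616e-05, 0.10695796459913254), 0.023386016488075256)
top 484 ((-0.0008808370330370963, 0.05470253899693489), 0.02348116971552372)
top 483 ((-0.0015690760919824243, -0.018304212018847466), 0.023532310500741005)
scene 212 ((0.0003406121104490012, 0.1597742736339569), 0.025044482201337814)
scene 213 ((0.001282302662730217, 0.10794144123792648), 0.0252360999584198)
scene 216 ((0.0014662379398941994, 0.05499527230858803), 0.024564847350120544)
scene 228 ((0.0003875895927194506, -0.017028653994202614), 0.025907427072525024)
```

View pics/q1.png

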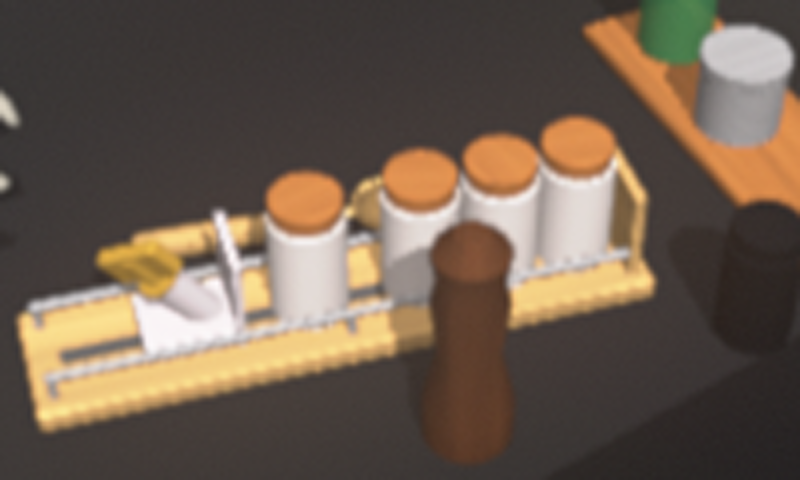

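The scene crop shows the spare standing upright between the rods at (305,250). The stop is drawn back, with its plate at (228,270), and the knob is free at (145,265). I'll regrip the knob.

move_arm(
  increments=[
    [[0,3,45,0,0,0],[0,3,90,0,0,0],[0,3,118,0,0,0],[0,3,127,0,0,0],[0,3,127,0,0,0],[0,3,127,0,0,0]],
  ],
)

```text
clock: 19.7
tcp_pos: [0.4931, -0.1824, 0.0738]
orientation: [0.83, 0.47, 0.191, -0.232]
force: [-0.3, -0.2, 0.7]
width: 0.0358
grip_force: 0.0
```

move_arm(
  increments=[
    [[0,0,0,0,0,0],[0,0,0,0,0,0],[0,0,0,0,0,0],[0,0,0,0,0,0]],
  ],
  jaw=0,
)

```text
clock: 20.2
tcp_pos: [0.4916, -0.1809, 0.0732]
orientation: [0.829, 0.47, 0.191, -0.234]
force: [-3.7, -1.1, 4.5]
width: 0.0153
grip_force: 30.0
```

Run:
```python
from h import *
s=telemetry.sense(); Rt=R.from_quat(s['orientation']); p=Rt.apply([0,0,-.015])+s['tcp_pos']; print('grip pt rack',L(p),s['width'],s['force'],s['wrist_torque'])
for d in(.030,.049,.056): row(s['tcp_pos']+RR.apply([0,d,0]),Rt)
```

```text
grip pt rack [-0.00173401 -0.12681292  0.08545541] 0.015348134633972827 [-3.70704314 -1.14853773  4.4743499 ] [-0.07101801  0.51803389  0.40556066]
row [23.  -8.5 17.3] [0. 0. 0.]
row [ 37.6 -13.9  28.2] [0. 0. 0.]
row [ 42.9 -15.9  32.2] [0. 0. 0.]
```

move_arm(
  increments=[
    [[3,-1.1,2.3,0,0,0],[6.9,-2.6,5.2,0,0,0],[11.5,-4.3,8.6,0,0,0],[16,-6,12,0,0,0],[20.7,-7.7,15.5,0,0,0],[25.3,-9.4,19,0,0,0],[29,-10.8,21.8,0,0,0],[31.4,-11.6,23.6,0,0,0],[33,-12.2,24.7,0,0,0],[33.7,-12.5,25.3,0,0,0]],
  ],
)

```text
clock: 21.45
tcp_pos: [0.4996, -0.1379, 0.0732]
orientation: [0.829, 0.47, 0.191, -0.234]
force: [-3.9, -2.4, 5.8]
width: 0.0156
grip_force: 30.0
```

move_arm(
  increments=[
    [[0.8,-0.3,0.6,0,0,0],[1.5,-0.6,1.2,0,0,0],[2.3,-0.9,1.7,0,0,0],[2.3,-0.9,1.7,0,0,0]],
  ],
)

```text
clock: 21.95
tcp_pos: [0.5, -0.1355, 0.0732]
orientation: [0.83, 0.47, 0.19, -0.234]
force: [-4.4, -3.5, 6.6]
width: 0.0152
grip_force: 30.0
```

```bash
cat > st.py <<'E'
from h import *
s=telemetry.sense(); Rt=R.from_quat(s['orientation']); p=Rt.apply([0,0,-.015])+s['tcp_pos']; print('grip pt rack',L(p),'stop~',-.025-L(p)[1],s['width'],'F rack',RR.inv().apply(s['force']),s['wrist_torque'],s['clock'])
print('ang',(knobR(0).inv()*Rt).as_rotvec(degrees=True),'tz',Rt.as_matrix()[:,2]@s['wrist_torque'])
E
python3 st.py
```

```text
grip pt rack [-0.0015985  -0.08063004  0.08542672] stop~ 0.05563003917530825 0.015214023975261885 F rack [-3.64952655 -4.22273522  6.61964262] [-0.21143622  0.66927394  0.53158071] 21.95
ang [  0.31881752  -0.32714102 -69.3310372 ] tz -0.07631709876393687
```

move_arm(
  increments=[
    [[0.8,-0.3,0.6,0,0,0],[1.5,-0.6,1.2,0,0,0],[2.3,-0.9,1.7,0,0,0],[2.3,-0.9,1.7,0,0,0]],
  ],
)

```text
clock: 22.45
tcp_pos: [0.5005, -0.1333, 0.0731]
orientation: [0.83, 0.47, 0.19, -0.233]
force: [-4.3, -3.6, 8.4]
width: 0.0147
grip_force: 30.0
```

move_arm(
  increments=[
    [[0.8,-0.3,0.6,0,0,0],[1.5,-0.6,1.2,0,0,0],[1.5,-0.6,1.2,0,0,0]],
  ],
)

```text
clock: 22.82
tcp_pos: [0.5008, -0.1319, 0.0731]
orientation: [0.83, 0.47, 0.19, -0.233]
force: [-5.5, -5.5, 8.6]
width: 0.0149
grip_force: 30.0
```

```bash
python3 st.py
```

```text
grip pt rack [-0.00156499 -0.0769478   0.08540515] stop~ 0.051947800109292654 0.014861342139138136 F rack [-4.45509916 -6.36407648  8.59313166] [-0.37996395  0.84900664  0.60049795] 22.825
ang [  0.20445092  -0.3416941  -69.29162659] tz -0.04924991945141891
```

move_arm(
  increments=[
    [[0.8,-0.3,0.6,0,0,0],[1.5,-0.6,1.2,0,0,0],[1.5,-0.6,1.2,0,0,0]],
  ],
)

```text
clock: 23.2
tcp_pos: [0.5009, -0.131, 0.0731]
orientation: [0.83, 0.47, 0.19, -0.232]
force: [-7.3, -8.6, 10.9]
width: 0.0151
grip_force: 30.0
```

move_arm(
  increments=[
    [[0.8,-0.3,0.6,0,0,0],[1.5,-0.6,1.2,0,0,0],[1.5,-0.6,1.2,0,0,0]],
  ],
)

```text
clock: 23.58
tcp_pos: [0.501, -0.1309, 0.073]
orientation: [0.831, 0.469, 0.189, -0.231]
force: [-9.4, -12.5, 15.3]
width: 0.015
grip_force: 30.0
```

```bash
python3 st.py
```

```text
grip pt rack [-0.00154446 -0.07590073  0.08534956] stop~ 0.050900732951150045 0.014998133172553494 F rack [ -7.02990846 -14.00232077  15.28940708] [-0.60521052  1.38989672  0.95132573] 23.575
ang [-3.32259295e-02 -3.85586511e-01 -6.92111531e+01] tz -0.06005466652362168
```

The row is snug: 14 N with no further travel. I'll tighten while keeping the push.

move_arm(
  increments=[
    [[0,0,0,0,0,7],[0,0,0,0,0,14],[0,0,0,0,0,21],[0,0,0,0,0,28],[0,0,0,0,0,35],[0,0,0,0,0,42],[0,0,0,0,0,49],[0,0,0,0,0,55],[0,0,0,0,0,58],[0,0,0,0,0,58]],
  ],
)

```text
clock: 24.82
tcp_pos: [0.4992, -0.1284, 0.0746]
orientation: [0.954, 0.009, 0.052, -0.296]
force: [-12.0, -8.8, 21.2]
width: 0.015
grip_force: 30.0
```

```bash
python3 st.py
```

```text
grip pt rack [-0.00365128 -0.0738049   0.08688899] stop~ 0.048804904088752495 0.015000144718841361 F rack [-10.2635114  -10.78813377  21.22316042] [0.60689098 1.76306247 1.41680684] 24.825
ang [  0.08244881  -0.5348022  -11.28973104] tz -0.10453123254765136
```

move_arm(
  increments=[
    [[0.7,0,-0.5,0,0,4],[1.5,0,-1,0,0,8],[1.5,0,-1,0,0,12],[1.5,0,-1,0,0,12]],
  ],
)

```text
clock: 25.32
tcp_pos: [0.5006, -0.1281, 0.075]
orientation: [0.949, -0.091, 0.021, -0.301]
force: [-10.7, -6.4, 16.8]
width: 0.0154
grip_force: 30.0
```

```bash
python3 st.py
```

```text
grip pt rack [-0.0023319  -0.0732447   0.08725521] stop~ 0.04824470050215766 0.015430061980838534 F rack [-9.39312516 -8.21031962 16.78878332] [0.37236547 1.67190788 1.20751887] 25.325
ang [ 0.06215889 -0.58145534  0.71971162] tz -0.00562086923800017
```

move_arm(
  increments=[
    [[0,0,0,0,0,4],[0,0,0,0,0,8],[0,0,0,0,0,8]],
  ],
)

```text
clock: 25.7
tcp_pos: [0.5016, -0.1281, 0.0751]
orientation: [0.941, -0.157, 0.001, -0.301]
force: [-9.3, -6.3, 14.3]
width: 0.0155
grip_force: 30.0
```

```bash
python3 st.py
```

```text
grip pt rack [-0.00137973 -0.07308878  0.08733525] stop~ 0.0480887823511972 0.015490729188276466 F rack [-8.01236318 -7.89376303 14.3340817 ] [0.29091802 1.30685242 1.03585284] 25.7
ang [ 0.01524889 -0.48720207  8.67432178] tz -0.08002126356395452
```

move_arm(
  increments=[
    [[0,0,0,0,0,4],[0,0,0,0,0,7],[0,0,0,0,0,7]],
  ],
)

```text
clock: 26.08
tcp_pos: [0.5025, -0.1284, 0.075]
orientation: [0.929, -0.214, -0.017, -0.3]
force: [-6.8, -5.2, 13.7]
width: 0.0152
grip_force: 29.9
```

```bash
python3 st.py
python3 - <<'E'
from h import *
a=save('scene','t1.png',(240,190,400,300),5)
E
```

```text
grip pt rack [-0.00050629 -0.07321949  0.08727973] stop~ 0.04821949236855983 0.01523789073019674 F rack [-5.78902747 -6.3052014  13.6546888 ] [0.22307967 1.09741791 0.87692977] 26.075
ang [-0.04003207 -0.38393522 15.64413883] tz -0.075958900517452
```

View pics/t1.png

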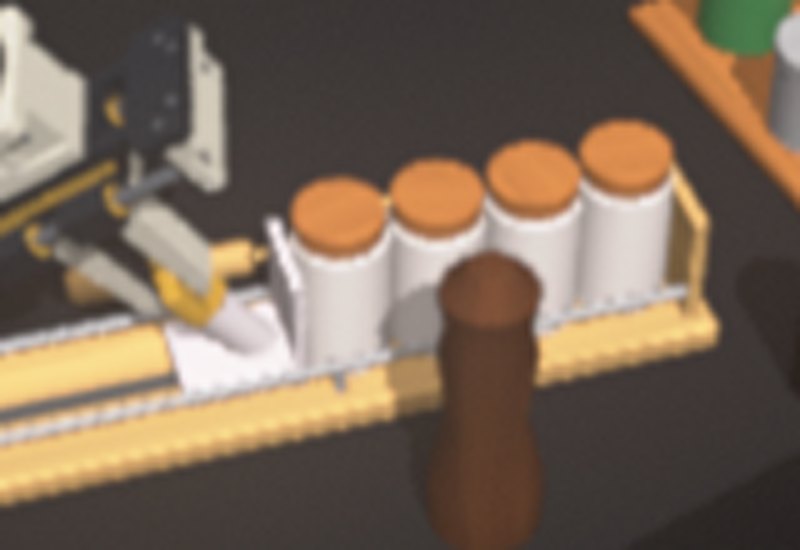

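Four pots stand upright and touching, lids at (338,215) to (626,155). I'll keep turning to find the hard stop.

move_arm(
  increments=[
    [[0,0,0,0,0,4],[0,0,0,0,0,7],[0,0,0,0,0,7]],
  ],
)

```text
clock: 26.5
tcp_pos: [0.5025, -0.1284, 0.075]
orientation: [0.915, -0.268, -0.035, -0.298]
force: [-6.1, -5.4, 13.0]
width: 0.016
grip_force: 40.3
```

```bash
python3 st.py
```

```text
grip pt rack [-0.00044695 -0.07316165  0.08724617] stop~ 0.0481616453221479 0.015978673490950526 F rack [-5.01058227 -6.43782282 13.00457395] [0.03530101 0.6595918  1.46473303] 26.5
ang [-0.12229351 -0.41453947 22.3778856 ] tz -0.8243640732457336
```

move_arm(
  increments=[
    [[0,0,0,0,0,4],[0,0,0,0,0,7],[0,0,0,0,0,7]],
  ],
)

```text
clock: 26.88
tcp_pos: [0.5031, -0.1285, 0.0749]
orientation: [0.898, -0.322, -0.052, -0.295]
force: [-6.2, -6.9, 11.2]
width: 0.0174
grip_force: 51.5
```

```bash
python3 st.py
```

```text
grip pt rack [ 0.00016123 -0.07319468  0.08720631] stop~ 0.04819468100031408 0.017429557986996667 F rack [-4.82668414 -7.90807772 11.2135764 ] [-0.11172666  0.19481613  1.81828736] 26.875
ang [-0.20050929 -0.36460673 29.17602441] tz -1.3921581924239836
```

The hard stop shows clearly: torque rises to 1.4 N m and the wing wedges the pads open. I'll open and back out along the axis.

move_arm(
  increments=[
    [[0,0,0,0,0,0],[0,0,0,0,0,0],[0,0,0,0,0,0],[0,0,-10,0,0,0],[0,0,-40,0,0,0],[0,0,-90,0,0,0],[0,0,-140,0,0,0],[0,0,-170,0,0,0],[0,0,-170,0,0,0]],
  ],
  jaw=38,
)

```text
clock: 28.0
tcp_pos: [0.4875, -0.2255, 0.2142]
orientation: [0.896, -0.327, -0.051, -0.295]
force: [0.3, -0.2, -0.6]
width: 0.0381
grip_force: 0.0
```

Run:
```python
from h import *
T=[]
for n in('top','scene'):
    im,dep=cams.read_camera(n)
    T.append(cv2.resize(im[190:300,225:435,::-1] if n=='top' else im[195:305,215:425,::-1],None,fx=2.7,fy=2.7,interpolation=cv2.INTER_CUBIC))
    P=cloud(n,dep,np.ones(dep.shape,bool)); v,u=np.nonzero(dep>0); C=im[v,u].astype(int); l=np.array([L(p) for p in P])
    m=(abs(l[:,0])<.04)&(l[:,1]>-.04)&(l[:,1]<.2)&(P[:,2]>.098)&(P[:,2]<.11)&(C[:,0]>C[:,2]+60)&(C[:,0]>120)
    M=np.zeros(dep.shape,np.uint8); M[v[m],u[m]]=1; k,B,st,_=cv2.connectedComponentsWithStats(M)
    for i in range(1,k):
        if st[i,4]>30: q=l[m&(B[v,u]==i)]; print(n,st[i,4],np.round(cv2.minEnclosingCircle(q[:,:2].astype(np.float32))[0],4))
    r=cams.cut_out(n,'stop')
    if r:
        Q=np.array([L(p) for p in cloud(n,dep,r[0]['pixels'])]); pl=Q[(Q[:,2]>.072)&(Q[:,2]<.09)&(abs(Q[:,0])<.03)&(Q[:,1]>-.04)]; print('plate',np.percentile(pl[:,1],[50,90,98]))
    r=cams.cut_out(n,'clamp')
    if r:
        Q=np.array([L(p) for p in cloud(n,dep,r[0]['pixels'])]); q=Q[Q[:,2]>.07]; t=R.from_euler('x',-35,degrees=True).apply(q-[0,-.074,.085]); w,e=np.linalg.eigh(np.cov(t[:,:2].T)); print(n,'wing deg',np.degrees(np.arctan2(e[1,1],e[0,1])))
cv2.imwrite('pics/f.png',np.vstack(T)); print(telemetry.sense()['clock'])
```

```text
top 476 [-0.0019  0.1607]
top 475 [0.0003 0.1111]
top 480 [-0.0009  0.0607]
top 478 [-0.0018  0.0111]
plate [-0.0170966  -0.01472511 -0.01438718]
top wing deg 179.431485656358
scene 628 [0.0007 0.1123]
scene 225 [0.0012 0.0128]
plate [-0.01589956 -0.0129401  -0.01073178]
scene wing deg -174.53044998363967
28.3
```

View pics/f.png

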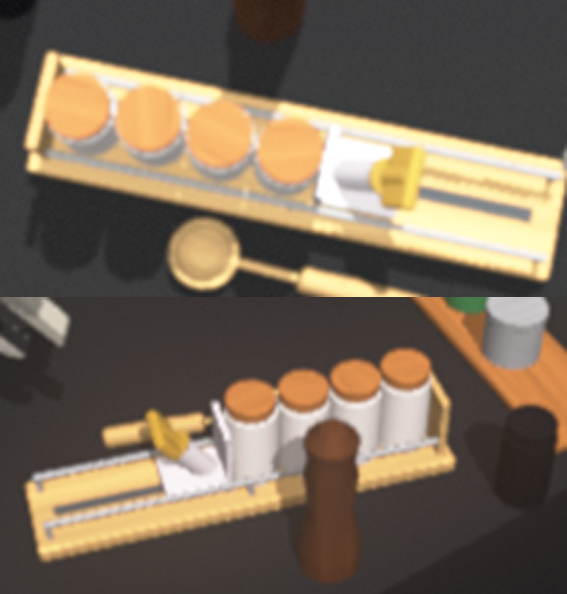

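The final view shows four upright pots 50 mm apart, with the plate against the last one. The wing lies along the rack's x (tight), and the mill, spoon and tin look undisturbed.

```bash
python3 -c "
from station import workorder; print(workorder.close_job())"
```

```text
the job is handed in; nothing more can be done
None
```

The spare pot is back in the rack with the four pots upright and snug, the stop is pushed up, the knob is turned to its tight hard stop, and the job was handed in at about 28 s; no verdict came back.

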